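# Close up the loaded cooking tin

## Robot

A 6-joint arm with a two-finger parallel gripper is mounted at the origin on the work surface. World frame = base frame: x ahead of the robot, y to its left, z up, the work surface at z = 0. Lengths are in mm, angles in rad, forces in N, time in s.
With the tool pointing down it reaches from about 375 to 750 mm from the base axis. Payload 9 kg.
Tool frame: the origin (TCP) lies midway between the tips of the shut fingers; the grasp point (between the pads) lies 19 mm behind it; z points along the fingers, y is the line along which they close (so a half turn about z gives the same grasp; the last joint's range is limited). The gripper opens to 85 mm and grips with 20 to 120 N. Pads are 22 mm wide; open, the fingers measure 114 mm over their backs; the gripper's body (76 mm by 85 mm) begins 54 mm behind the grasp point. The pads swing forward as they close: fully open they stand 13 mm farther back than shut.
Start: joints at [1.031, 0.104, 0.097, 1.564, 0, 1.353], TCP at [189.77, 569.231, 231.331] pointing down, gripper open.
Joint ranges: [-2.99, 2.99], [-0.84, 1.86], [-1.1, 1.16], [-1.84, 2.11], [-1.51, 1.56], [-3.14, 3.14]. Speed limits (rad/s): [2.22, 2.22, 2.57, 3.14, 3.14, 3.14].

## Interface

Orientations are given as a 3x3 rotation matrix whose columns are the frame's x, y, z axes.
In Python, from station import ctrl gives the robot as it stands. Calls block until the motion is done:
- ctrl.reach(position, orientation): joint-space move of the TCP to a pose.
- ctrl.move_l(position, frame=None, vel=150): straight line of the TCP; frame=None keeps the orientation; vel is the mean speed in mm/s.
- ctrl.move_j(angles): joint-space move.
- ctrl.open() and ctrl.close_gripper(grip_force=None): open the fingers fully, or close them until they stop; grip_force is the grip in N (None keeps the last).
- ctrl.hold(seconds).
- ctrl.solve_ik(position, orientation): joint angles nearest the present ones, or None.
- ctrl.get_state(): the state.
- ctrl.snapshot(name): name is "scene" or "side" or "wrist"; returns a dict with "image" (420x560x3 uint8, blue, green, red), "range_z" (420x560 float32, mm along the optical axis (not along the pixel's ray), 0 where there is no reading), "fov_y" (degrees; the focal length in pixels is half the picture's height over the tangent of half this angle, whatever the lens; pixels are square), "cx", "cy" (the principal point, pixels), "T" (4x4, takes a point from camera to world coordinates). Camera axes: x right, y up, looking along -z (the intrinsics and any distortion apply to the point x, -y, -z); pixel columns grow to the right and rows downward; lengths in mm; the calibration is good to about 2 mm. The wrist camera is an equidistant fisheye: a pixel r from the principal point sees the ray r / f radians off the axis. A picture is of the moment at which its call begins.
A pose or a line that the arm cannot do raises ctrl.Unreachable and nothing moves.
- ctrl.job_done(): hands the job in; it is judged then, once.
Trained networks look in a picture, given as the dict that the camera call returned (one of the last four; its "shot" number tells which), for a name from the list of things; names that differ only in an ending like _2 or _b are one class to them, and where a whole thing is asked for, a point or a joint stands for the part that bears it (a point fixed in the world has none). Each returns a list of dicts, best first, with "score" (0 to 1); they miss things now and then, are a little off and sometimes report something else, mostly with a low value. They report only what shows in the picture. A call takes as long as a camera call.
- ctrl.recognise(picture, label): "bbox" ([left, top, right, bottom] in pixels, round what is visible of it).
The state is a dict: "time": time; "joints": joint angles; "qd": joint speeds; "joint_efforts": joint torques, N m; "tool_pos": TCP position; "tool_rot": TCP orientation; "wrist_force": force on the tool from outside, world axes, zero at the start; "moment": the same for the moment, N m; "opening": finger opening in mm; "finger_force": force on a finger pad.
Only numpy, scipy, OpenCV 4.12 (cv2) and the standard library are available. Lean on these libraries where they do the work, as an engineer would, in place of code of your own. Each camera call takes 0.05 s, during which the arm holds its last target. There are 200 camera calls.

## Task

Take the steel lid from the sloped draining rack and set it gently (no dropping) on the loaded tin so that it sits flat and fully home. Then slide the tin's carriage all the way to the red stop, and finally swing the raised wire bail over and down until it rests on the lid. Leave the jar, the cup and the green basket where they are.

Things in the scene. Friction and masses are not known exactly. Their poses are not given: they have to be found in the camera images.
- lid: Loose steel lid, 0.25 to 0.5 kg: flange 108 (x) x 168 (y) x 4 mm, plug 88 x 148 mm reaching 10 mm below it, black bar handle 70 mm along x, 16 mm along y, spanning 22 to 42 mm above the origin, on two posts. Origin: centre of the flange's underside; z out of the handle side. Starts on the rack, plug down, its z leaning 0.50 rad from vertical to the rack's -x. Either way round fits the tin.
- rack: Fixed draining rack: blue foot 130 x 170 mm with steel slats rising towards its +x at 0.50 rad (highest point about 95 mm), lower lips at -x. Origin: centre of the foot's underside; the rack's -x is its low side, turned more or less away from the robot.
- station: Fixed closing station: base plate 200 mm (x) x 375 mm (y), rails and carriage along its y, a red stop block at its +y end and the bail's hinge brackets at its +x side. Origin: on the table, under the centre of the tin when the carriage is against the stop. z up.
- carriage (a joint): Carriage position along the station's +y, in m: 0 is farthest from the red stop, 0.120 is against it. It slides with about 2 N of friction and stays where it is left.
- tin_mouth (a point): Centre of the tin's mouth at rim height, 90 mm above the table; rides on the carriage, axes as the station's. The tin is 100 (x) x 160 (y) x 60 mm with 3 mm walls (mouth 94 x 154 mm); three brown blocks inside stay 30 mm below the rim. With the lid home, the lid's origin is at this point, its z up, its x along this x (either way).
- carriage_grip (a point): The carriage's blue grip, 18 x 18 mm square and upright, spanning 75 to 120 mm above the table, on a steel pin; it stands at the tin's -y end, 125 mm from the tin's centre. The point is on its axis, 102.5 mm above the table.
- bail (a joint): Angle of the wire bail in rad: 0 lies level across the lid when the lid is home (it can sink to -0.04 without a lid), 1.57 stands upright; it starts about upright and goes no further back than 1.9. A friction hinge (about 0.4 N m) keeps it where it is left.
- bail_bar (a point): Middle of the bail's cross bar, a red round grip 15 mm in diameter, 70 mm long along the station's y, 182 mm from the hinge line. Two side wires, 10 mm thick, run 55 mm either side of the middle. Closed, the bar is 100 mm above the table and 95 mm to the -x side of the station's origin, clear in front of the tin.
- bail_hinge (a point): Middle of the bail's hinge line (along the station's y), 87 mm to the station's +x of its origin, 100 mm above the table. Closing carries the bar over the top towards the station's -x and down.
- jar: Bystander: amber glass jar, 66 mm in diameter, 110 mm tall, red cap. Origin: centre of its underside.
- cup: Bystander: steel cup, 76 mm in diameter at the rim, 90 mm tall. Origin: centre of its underside.
- basket: Bystander: green slatted basket, 100 x 160 x 60 mm. Origin: centre of its underside.

How it is judged:
By the outcome, as a careful person would: the job done as asked, in the order asked, and still so for the second after the job is handed in, with the robot touching nothing.
It also fails if it takes over 72 s, if anything falls off the work surface, if the arm or the gripper's body presses on something with over 40 N, if the wrist force passes 120 N, or if a joint passes its speed limit or range.

## Working session

There is one attempt and no reset: what is moved stays moved. The work goes in short steps, each a Python script; the robot and the scene stay as the last script left them, time stands still between calls to the robot, and variables do not carry over. Pictures are saved under pics/ and viewed, at most 11 in all, crops included, and the job is handed in when it is done.

```bash
ls; mkdir -p pics; cat > h.py <<'E'
import numpy as np, cv2
from station import ctrl
def cloud(s):
    h,w=s["range_z"].shape; f=h/2/np.tan(np.radians(s["fov_y"])/2)
    v,u=np.mgrid[:h,:w]; z=s["range_z"]
    P=np.stack([(u-s["cx"])/f*z,-(v-s["cy"])/f*z,-z],-1)
    W=P@s["T"][:3,:3].T+s["T"][:3,3]; W[z==0]=np.nan
    return W
E
python3 - <<'E'
from h import *
print({k:(v if np.size(v)<20 else np.shape(v)) for k,v in ctrl.get_state().items()})
for n in ["scene","side"]:
    s=ctrl.snapshot(n); cv2.imwrite(f"pics/{n}0.png",s["image"]); print(n,s["fov_y"],s["cx"],s["cy"],np.round(s["T"],3).tolist(),[k for k in s])
    np.savez(f"{n}0.npz",W=cloud(s),im=s["image"])
    for l in ["lid","rack","station","carriage_grip","bail_bar","tin_mouth","jar","cup","basket"]:
        print(l,[(np.round(d["bbox"]).tolist(),round(d["score"],2)) for d in ctrl.recognise(s,l)[:2]])
E
```

```text
pics
{'time': 0.0, 'joints': array([ 1.03131366e+00,  1.04692101e-01,  9.64884754e-02,  1.56390225e+00,
       -2.44823167e-06,  1.35307329e+00]), 'qd': array([ 0.00020744,  0.00100322,  0.00263543, -0.00063903, -0.00240726,
       -0.00036207]), 'joint_efforts': array([ 4.03494314e-04, -5.56931055e+01,  5.03648615e+01,  1.69819017e-02,
       -3.18091916e-04,  4.38977537e-06]), 'tool_pos': array([189.57520275, 568.9203717 , 230.53711103]), 'tool_rot': array([[-9.48680335e-01,  3.16235945e-01, -6.70603496e-04],
       [ 3.16236532e-01,  9.48679709e-01, -1.12481553e-03],
       [ 2.80480826e-04, -1.27915970e-03, -9.99999143e-01]]), 'wrist_force': array([-0.16559965, -0.58241462,  0.56802455]), 'moment': array([ 0.02114514,  0.01087992, -0.01813889]), 'finger_force': 0.0, 'opening': 85.33372138750322}
scene 55.575431617238664 278.05804171742756 210.51886835891437 [[0.836, -0.359, 0.416, 1043.803], [0.548, 0.517, -0.658, -619.191], [0.021, 0.778, 0.628, 724.827], [0.0, 0.0, 0.0, 1.0]] ['image', 'range_z', 'fov_y', 'cx', 'cy', 'T', 'shot']
lid [([240.0, 165.0, 282.0, 253.0], 0.6), ([277.
[... 547 characters left out ...]
2, 0.194, -0.306, 306.372], [-0.362, 0.532, -0.765, -718.684], [0.015, 0.824, 0.566, 663.957], [0.0, 0.0, 0.0, 1.0]] ['image', 'range_z', 'fov_y', 'cx', 'cy', 'T', 'shot']
lid [([198.0, 146.0, 233.0, 188.0], 0.67)]
rack [([187.0, 153.0, 233.0, 205.0], 0.66)]
station [([219.0, 149.0, 380.0, 395.0], 0.93)]
carriage_grip [([259.0, 252.0, 362.0, 375.0], 0.76), ([297.0, 147.0, 353.0, 247.0], 0.18)]
bail_bar [([303.0, 146.0, 351.0, 246.0], 0.58), ([190.0, 153.0, 235.0, 202.0], 0.46)]
tin_mouth [([258.0, 254.0, 362.0, 375.0], 0.67)]
jar [([262.0, 142.0, 279.0, 183.0], 0.89), ([318.0, 203.0, 390.0, 267.0], 0.44)]
cup [([281.0, 165.0, 308.0, 202.0], 0.68)]
basket [([319.0, 204.0, 392.0, 266.0], 0.8)]
```

View pics/scene0.png

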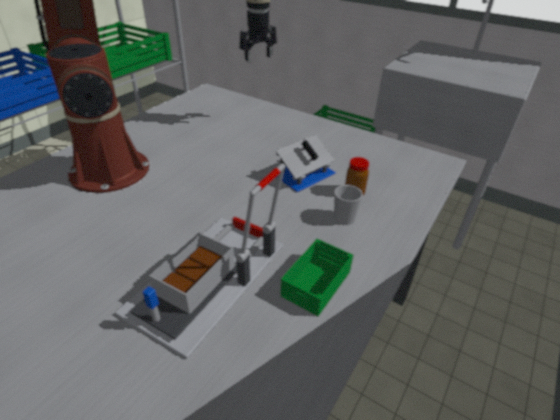

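View pics/side0.png

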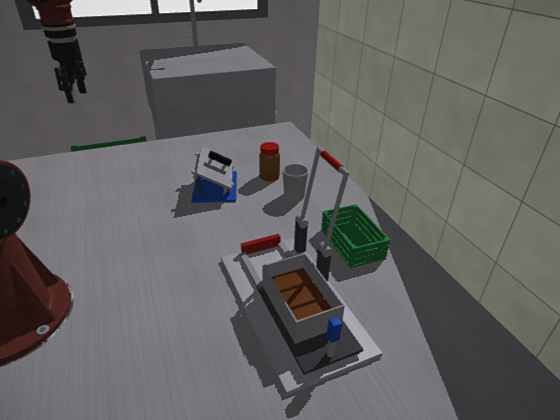

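The scene view shows the blue grip at (151,297), the tin at (195,268), the red stop at (248,227), the bail bar at (267,179) and the lid's black handle at (310,150). In the side view they are at (334,330), (303,295), (262,244), (331,160) and (220,158). Next I'll measure these from the clouds.

```bash
cat > m.py <<'E'
from h import *
import sys
boxes={"scene":dict(grip=(140,285,165,308),bar=(255,165,285,192),stop=(225,212,268,242),lid=(275,130,340,180),foot=(275,150,340,195),tin=(140,225,240,312)),
"side":dict(grip=(322,312,348,345),bar=(315,146,348,175),stop=(236,230,285,255),lid=(192,145,240,186),foot=(187,165,240,205),tin=(255,250,365,350))}
for n in boxes:
    d=np.load(n+"0.npz"); W,im=d["W"],d["im"]; hsv=cv2.cvtColor(im,cv2.COLOR_BGR2HSV); H,S,V=[hsv[...,i].astype(int) for i in range(3)]
    red=((H<8)|(H>172))&(S>150)&(V>60); blue=(abs(H-112)<14)&(S>130)&(V>50); black=(V<45)
    for k,(a,b,c,e) in boxes[n].items():
        m=np.zeros(H.shape,bool); m[b:e,a:c]=1; m&=np.isfinite(W[...,0])
        if k in("grip","foot"): m&=blue
        if k in("bar","stop"): m&=red
        P=W[m]
        if k=="lid":
            # plane with RANSAC over pixels above 30 mm, bright
            mm=m&(S<60)&(V>90)&(W[...,2]>25)&(W[...,2]<170); Q=W[mm]; best=None
            r=np.random.default_rng(0)
            for _ in range(800):
                p=Q[r.choice(len(Q),3,False)]; nn=np.cross(p[1]-p[0],p[2]-p[0]); L=np.linalg.norm(nn)
                if L<1e-6: continue
                nn/=L; i=abs((Q-p[0])@nn)<2.5
                if best is None or i.sum()>best.sum(): best=i
            Q2=Q[best]; c0=Q2.mean(0); nn=np.linalg.svd(Q2-c0)[2][2]; nn*=np.sign(nn[2])
            rect=None; ax=np.array([nn[0],nn[1],0]); ax/=np.linalg.norm(ax); ydir=np.cross(nn,np.cross(ax,nn)) 
            e1=np.cross(np.cross(nn,[0,0,1]),nn); e1/=np.linalg.norm(e1); e2=np.cross(nn,e1)
            uv=np.c_[(Q2-c0)@e1,(Q2-c0)@e2].astype(np.float32); R=cv2.minAreaRect(uv)
            print(n,"lid plane n",nn.round(3),"tilt",np.arccos(nn[2]).round(3),len(Q2),"rect",R,"centre",(c0+R[0][0]*e1+R[0][1]*e2).round(1),"e1",e1.round(3))
            hb=m&(V<60)&(S<120); Qh=W[hb]; hh=(Qh-c0)@nn; Qh=Qh[(hh>10)&(hh<50)]
            if len(Qh)>5:
                u=np.linalg.svd(Qh-Qh.mean(0))[2][0]; t=(Qh-Qh.mean(0))@u
                print("  handle n",len(Qh),"mean",Qh.mean(0).round(1),"h",((Qh-c0)@nn).mean().round(1),"axis",u.round(3),np.ptp(t).round(1),"mid",(Qh.mean(0)+u*(t.max()+t.min())/2).round(1))
        elif k=="tin":
            Q=P[(P[:,2]>84)&(P[:,2]<95)]; R=cv2.minAreaRect(Q[:,:2].astype(np.float32)); print(n,"tin rim",len(Q),R,np.median(Q[:,2]).round(1))
        else:
            if k=="foot": P=P[P[:,2]<40]
            R=cv2.minAreaRect(P[:,:2].astype(np.float32)); md=np.median(P,0)
            print(n,k,len(P),"med",md.round(1),"min",P.min(0).round(1),"max",P.max(0).round(1),"rect",[np.round(x,2) for x in R])
E
python3 m.py
```

```text
scene grip 249 med [ 580.2 -334.9  106.6] min [ 513.9 -341.9   28.7] max [ 584.4 -293.5  122.7] rect [array([ 553.21, -317.88]), array([27.4 , 74.82]), np.float64(60.74)]
scene bar 166 med [683.6 -82.7 286.5] min [ 4.308e+02 -1.171e+02 -3.000e-01] max [689.  311.6 289.4] rect [array([558.57,  97.56]), array([ 39.35, 497.11]), np.float64(34.48)]
scene stop 197 med [5.696e+02 2.000e-01 3.570e+01] min [514.3  -4.7  17.2] max [606.4   8.3  46.4] rect [array([560.18,   2.85]), array([92.15, 12.46]), np.float64(2.11)]
scene lid plane n [ 0.458 -0.139  0.878] tilt 0.5 930 rect ((1.0705451965332031, -6.8249969482421875), (170.91416931152344, 114.25181579589844), 89.42284393310547) centre [537.  342.2  73.6] e1 [-0.84   0.255  0.479]
  handle n 94 mean [550.3 332.3 102.8] h 33.1 axis [ 0.835 -0.257 -0.487] 64.3 mid [549.  332.7 103.5]
scene foot 522 med [561.7 309.9   8.9] min [468.5 247.    2.7] max [611.8 408.3  24.6] rect [array([533.35, 339.66]), array([168.85, 120.63]), np.float64(73.47)]
scene tin rim 676 ((586.2533569335938, -232.80783081054688), (136.488525390625, 216.53036499023438),
[... 452 characters left out ...]
4. ] rect [array([555.14,   4.27]), array([99.18, 15.41]), np.float64(3.04)]
side lid plane n [ 0.463 -0.142  0.875] tilt 0.505 628 rect ((-5.7161712646484375, -20.155990600585938), (167.39932250976562, 111.9405746459961), 89.29920196533203) centre [532.6 341.6  72.7] e1 [-0.837  0.256  0.484]
  handle n 153 mean [544.  333.3 101.5] h 31.6 axis [ 0.839 -0.25  -0.482] 69.1 mid [544.5 333.2 101.2]
side foot 749 med [509.7 300.4   7.2] min [ 4.417e+02  2.432e+02 -3.000e-01] max [609.1 408.   26.9] rect [array([524.64, 342.63]), array([171.41, 127.73]), np.float64(72.32)]
side tin rim 700 ((589.6839599609375, -233.1687469482422), (148.80418395996094, 215.81576538085938), 2.6039481163024902) 88.1
```

```bash
cat >> h.py <<'E'
def fish(s):
    h,w=s["range_z"].shape; f=h/2/np.tan(np.radians(s["fov_y"])/2)
    v,u=np.mgrid[:h,:w]; dx=u-s["cx"]; dy=v-s["cy"]; r=np.hypot(dx,dy)+1e-9; t=r/f
    z=s["range_z"]; k=np.tan(np.minimum(t,1.4))/r
    P=np.stack([dx*k*z,-dy*k*z,-z],-1); W=P@s["T"][:3,:3].T+s["T"][:3,3]; W[(z==0)|(t>1.4)]=np.nan
    return W
def R(zdir,ydir):
    z=np.array(zdir,float); z/=np.linalg.norm(z); y=np.array(ydir,float); y-=y@z*z; y/=np.linalg.norm(y)
    return np.c_[np.cross(y,z),y,z]
def st():
    s=ctrl.get_state(); return "t %.1f pos %s F %s M %s op %.1f ff %.1f"%(s["time"],s["tool_pos"].round(1),s["wrist_force"].round(1),s["moment"].round(2),s["opening"],s["finger_force"])
E
python3 - <<'E'
from h import *
n=np.array([.461,-.141,.876]); n/=np.linalg.norm(n); e1=np.array([-.839,.256,.481]); e2=np.cross(n,e1)
C=np.array([534,341.5,73.3])-4*n
for tilt in [0,.25,.4,.5]:
    z=-(np.cos(tilt)*n+np.sin(tilt)*e1)  # tilt toward vertical
    for sg in (1,-1):
        G=C+33*n; print(tilt,sg,z.round(2),[ctrl.solve_ik(G+19*z-d*z,R(z,sg*e2)) is not None for d in (0,60,120)], np.round(ctrl.solve_ik(G+19*z,R(z,sg*e2)) if ctrl.solve_ik(G+19*z,R(z,sg*e2)) is not None else [0],2))
a=np.radians(2.3); sy=np.array([-np.sin(a),np.cos(a),0]); sx=np.array([np.cos(a),np.sin(a),0])
for nm,p,y in [("tin",[588,-210,105],sy),("grip",[588,-335,85],sx),("bar",[678,-86,265],sx),("barend",[493,-90,100],sx)]:
    for sg in (1,-1):
        q=ctrl.solve_ik(p,R([0,0,-1],sg*y)); print(nm,sg,None if q is None else np.round(q,2))
q=ctrl.solve_ik([560,-200,400],R([0,0,-1],sy)); print(q)
ctrl.reach([560,-200,400],R([0,0,-1],sy)); s=ctrl.snapshot("wrist"); cv2.imwrite("pics/w0.png",s["image"]); np.savez("w0.npz",W=fish(s),im=s["image"]); print(s["fov_y"],s["cx"],s["cy"],s["T"].round(2),st())
E
```

```text
0 1 [-0.46  0.14 -0.88] [True, True, False] [ 0.24  0.79  0.6   1.82  0.25 -2.66]
0 -1 [-0.46  0.14 -0.88] [True, True, False] [0.24 0.79 0.6  1.82 0.25 0.48]
0.25 1 [-0.24  0.07 -0.97] [True, True, True] [ 0.29  0.5   0.27  1.55  0.14 -2.57]
0.25 -1 [-0.24  0.07 -0.97] [True, True, True] [0.29 0.5  0.27 1.55 0.14 0.57]
0.4 1 [-0.1   0.03 -0.99] [True, True, True] [ 0.32  0.35  0.1   1.4   0.06 -2.53]
0.4 -1 [-0.1   0.03 -0.99] [True, True, True] [0.32 0.35 0.1  1.4  0.06 0.62]
0.5 1 [-0.  0. -1.] [True, True, True] [ 0.35  0.26 -0.    1.31  0.   -2.5 ]
0.5 -1 [-0.  0. -1.] [True, True, True] [ 0.35  0.26 -0.    1.31  0.    0.64]
tin 1 [-0.55  0.19 -0.04  1.34  0.   -0.59]
tin -1 [-0.55  0.19 -0.04  1.34  0.    2.55]
grip 1 [-0.71  0.36  0.12  1.33  0.    0.82]
grip -1 [-0.71  0.36  0.12  1.33  0.   -2.32]
bar 1 [-0.32  0.39  0.49  1.67  0.    1.21]
bar -1 [-0.32  0.39  0.49  1.67  0.   -1.93]
barend 1 [-0.44 -0.18 -0.42  1.33  0.    1.09]
barend -1 [-0.44 -0.18 -0.42  1.33  0.   -2.05]
[-0.56273331  0.2155176   0.53558518  1.8908639   0.         -0.60287588]
65.70646984690485 281.9927659590611 204.48308231747293 [[-4.0000e-02 -9.6000e-01 -2.8000e-01  4.8869e+02]
 [ 1.0000e+00 -4.0000e-02 -1.0000e-02 -2.0232e+02]
 [-0.0000e+00 -2.8000e-01  9.6000e-01  5.4352e+02]
 [ 0.0000e+00  0.0000e+00  0.0000e+00  1.0000e+00]] t 4.1 pos [ 560.2 -199.4  399.9] F [ 0.2  1.3 -0.2] M [0.04 0.04 0.06] op 85.5 ff 0.0
```

View pics/w0.png

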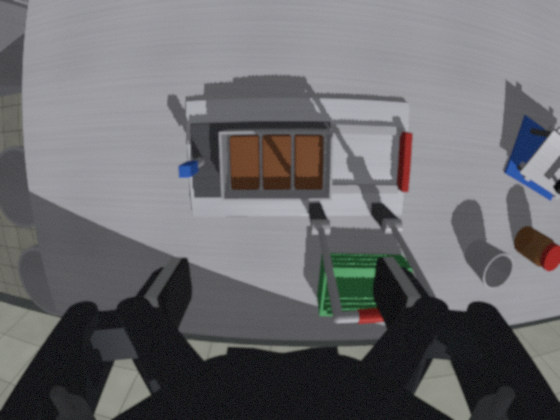

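The wrist view shows the tin at (276,165), the blue grip at (188,169) and the stop at (405,162), with the bail bar at about (365,317). Now I'll fit the tin rim, grip and plate.

```bash
python3 - <<'E'
from h import *
d=np.load("w0.npz"); W,im=d["W"],d["im"]; hsv=cv2.cvtColor(im,cv2.COLOR_BGR2HSV).astype(int); H,S,V=hsv[...,0],hsv[...,1],hsv[...,2]
def rect(name,m):
    P=W[m]; P=P[np.isfinite(P[:,0])]; lo,hi=np.percentile(P,2,0),np.percentile(P,98,0)
    r=cv2.minAreaRect(P[:,:2].astype(np.float32)); print(name,len(P),"med",np.median(P,0).round(1),"lo",lo.round(1),"hi",hi.round(1),"rect",[np.round(x,2) for x in r])
def box(a,b,c,e):
    m=np.zeros(H.shape,bool); m[b:e,a:c]=1; return m
Z=W[...,2]; b=box(213,110,340,210)
rim=b&(abs(Z-89)<4)&(S<60); k=cv2.connectedComponentsWithStats(rim.astype(np.uint8))
lab=1+np.argmax(k[2][1:,4]); rect("rim",k[1]==lab); rect("rim80",b&(Z>82)&(Z<96))
brown=b&(S>100); rect("brown",brown)
rect("grip",box(175,155,200,182)&(abs(H-112)<14)&(S>130)); 
rect("griptop",box(175,155,200,182)&(abs(H-112)<14)&(S>130)&(Z>116))
rect("stop",box(395,125,415,197)&((H<8)|(H>172))&(S>130)); rect("bar",box(350,300,388,330)&((H<8)|(H>172))&(S>130))
rect("plate",box(180,90,415,220)&(Z>5)&(Z<16)&(S<60))
for dz in (60,75): print()
# rim inner/outer edges in station frame, line by line
r=cv2.minAreaRect(W[k[1]==lab][:,:2].astype(np.float32))
P=W[k[1]==lab]; print(np.histogram(P[:,1],bins=np.arange(-300,-110,5)),np.histogram(P[:,0],bins=np.arange(520,660,4)),sep="\n")
E
```

```text
rim 927 med [ 581.4 -204.6   90.7] lo [ 514.8 -288.1   85.6] hi [ 618.5 -128.    92.5] rect [array([ 566.46, -208.19]), array([100.96, 160.97]), np.float64(2.36)]
rim80 1089 med [ 586.2 -204.2   90.5] lo [ 514.7 -288.    82.7] hi [ 618.3 -128.2   92.5] rect [array([ 566.46, -208.19]), array([100.96, 160.97]), np.float64(2.36)]
brown 4398 med [ 564.4 -208.3   60.9] lo [ 526.2 -275.    58.9] hi [ 604.8 -142.1   62.6] rect [array([ 565.7 , -208.62]), array([ 81.34, 138.95]), np.float64(2.49)]
grip 236 med [ 570.4 -326.9  119.8] lo [ 562.5 -338.8   84.7] hi [ 578.9 -323.7  122. ] rect [array([ 571.12, -331.95]), array([16.96, 16.67]), np.float64(2.2)]
griptop 143 med [ 570.5 -331.   120.9] lo [ 562.6 -339.6  117.1] hi [ 578.8 -324.3  122.3] rect [array([ 570.79, -332.09]), array([16.25, 16.44]), np.float64(1.72)]
stop 598 med [ 5.556e+02 -1.000e-01  4.180e+01] lo [511.1  -4.1  22.1] hi [601.7   9.1  44.6] rect [array([556.48,   2.96]), array([95.3 , 12.62]), np.float64(2.52)]
bar 296 med [ 675.6 -108.   286.7] lo [ 569.3 -156.4  280. ] hi [684.  -96.3 432.5] rect [array([ 629.83, -135.01
[... 372 characters left out ...]
16,  19,  15,  21,  23,  23, 114,  90,   0,   0]), array([-300, -295, -290, -285, -280, -275, -270, -265, -260, -255, -250,
       -245, -240, -235, -230, -225, -220, -215, -210, -205, -200, -195,
       -190, -185, -180, -175, -170, -165, -160, -155, -150, -145, -140,
       -135, -130, -125, -120, -115]))
(array([ 63,  17,  14,  14,  16,  14,  15,  16,  17,  16,  17,  14,  13,
        12,  15,  17,  14,  14,  17,  13,  18,  17,  52, 190, 117,   0,
         0,   0,   0,   0,   0,   0,   0,   0]), array([520, 524, 528, 532, 536, 540, 544, 548, 552, 556, 560, 564, 568,
       572, 576, 580, 584, 588, 592, 596, 600, 604, 608, 612, 616, 620,
       624, 628, 632, 636, 640, 644, 648, 652, 656]))
```

```bash
cat > lidfit.py <<'E'
from h import *
def lidfit(W,im,near,rad=130):
    hsv=cv2.cvtColor(im,cv2.COLOR_BGR2HSV).astype(int); S,V=hsv[...,1],hsv[...,2]
    m=np.isfinite(W[...,0])&(np.linalg.norm(W-near,axis=-1)<rad)&(S<60)&(V>80)&(W[...,2]>25)
    Q=W[m]; r=np.random.default_rng(0); best=np.zeros(len(Q),bool)
    for _ in range(800):
        p=Q[r.choice(len(Q),3,False)]; nn=np.cross(p[1]-p[0],p[2]-p[0]); L=np.linalg.norm(nn)
        if L<1e-6 or abs(nn[2]/L)<.6: continue
        i=abs((Q-p[0])@(nn/L))<2
        if i.sum()>best.sum(): best=i
    full=np.zeros(m.shape,bool); full[m]=best
    k=cv2.connectedComponentsWithStats(full.astype(np.uint8)); full=k[1]==1+np.argmax(k[2][1:,4])
    Q2=W[full]; c0=Q2.mean(0); nn=np.linalg.svd(Q2-c0,full_matrices=False)[2][2]; nn*=np.sign(nn[2])
    e1=np.cross([0,1,0],nn); e1/=np.linalg.norm(e1); e2=np.cross(nn,e1)
    rc=cv2.minAreaRect(np.c_[(Q2-c0)@e1,(Q2-c0)@e2].astype(np.float32))
    C=c0+rc[0][0]*e1+rc[0][1]*e2; bx=cv2.boxPoints(rc); d=[bx[1]-bx[0],bx[2]-bx[1]]; d=min(d,key=np.linalg.norm); d=d/np.linalg.norm(d)
    lx=d[0]*e1+d[1]*e2; lx*=np.sign(lx[0])
    print("lid n",nn.round(3),"rect",np.round(rc[1],1),"C(top)",C.round(1),"lx",lx.round(3),len(Q2))
    Qh=W[np.isfinite(W[...,0])&(V<60)&(S<120)&(np.linalg.norm(W-C,axis=-1)<80)]; h=(Qh-C)@nn; Qh=Qh[(h>30)&(h<43)]
    if len(Qh)>20:
        t=(Qh-C)@lx; y=(Qh-C)@np.cross(nn,lx); print(" handle top: x",np.percentile(t,[1,99]).round(1),"y",np.percentile(y,[1,99]).round(1),len(Qh))
    return C,nn,lx
E
python3 - <<'E'
from lidfit import *
a=np.radians(2.4); sy=np.array([-np.sin(a),np.cos(a),0])
ctrl.move_l([470,50,380],R([0,0,-1],sy),vel=250)
ctrl.move_l([480,310,330],R([0,0,-1],[.29,.957,0]),vel=250)
s=ctrl.snapshot("wrist"); cv2.imwrite("pics/w1.png",s["image"]); W=fish(s); np.savez("w1.npz",W=W,im=s["image"])
lidfit(W,s["image"],np.array([534,341,73]))
n=np.array([.461,-.141,.876]);n/=np.linalg.norm(n); e2=np.cross(n,[-.839,.256,.481]); C=np.array([534,341.5,73.3])-4*n
print([ (d,ctrl.solve_ik(C+d*n,R(-n,-e2)) is not None) for d in (14,40,60,74,90,110)],[ (d,ctrl.solve_ik(C+20*n+[0,0,d],R(-n,-e2)) is not None) for d in (20,40,60,100,150)])
print(st())
E
```

```text
lid n [ 0.456 -0.14   0.879] rect [168.2 116.8] C(top) [536.2 341.9  73.7] lx [ 0.84  -0.259 -0.477] 6639
 handle top: x [-38.4  27.9] y [-9.   5.4] 512
[(14, True), (40, True), (60, True), (74, True), (90, True), (110, True)] [(20, True), (40, True), (60, True), (100, True), (150, False)]
t 6.6 pos [480.4 309.  330.3] F [-0.   0.1  1.6] M [-0.    0.01  0.01] op 85.6 ff 0.0
```

View pics/w1.png

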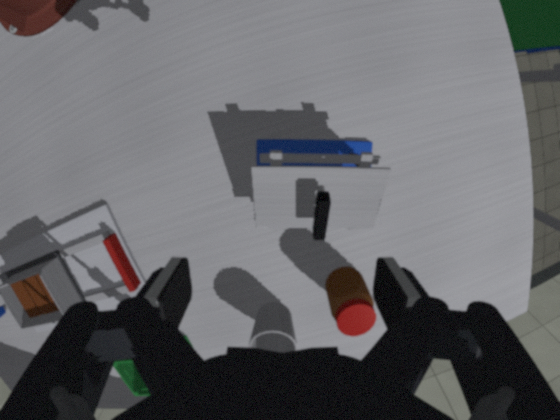

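The wrist view shows the lid handle at (321,215), with the jar and cup below the gripper body's path. The handle ends put the lid centre 5 mm up-slope of the rectangle fit, because the lips stretched that fit.

```bash
python3 - <<'E'
from h import *
n=np.array([.459,-.14,.877]);n/=np.linalg.norm(n); lx=np.array([.84,-.258,-.479]); lx-=lx@n*n; lx/=np.linalg.norm(lx); ly=np.cross(n,lx)
O=np.array([536.2,341.9,73.7])-5*lx-1*ly-4*n
Rg=R(-n,ly)
ctrl.move_l(O+100*n,Rg,vel=200); print(st())
ctrl.move_l(O+40*n,vel=80); print(st())
ctrl.move_l(O+15*n,vel=40); print(st())
ctrl.close_gripper(60); print(st())
ctrl.move_l(O+17*n,vel=10);print(st())
ctrl.move_l(O+45*n,vel=50); print(st())
ctrl.move_l(O+45*n+[0,0,60],vel=120); print(st())
s=ctrl.snapshot("scene"); cv2.imwrite("pics/s1.png",s["image"][80:280,180:440].repeat(2,0).repeat(2,1))
E
```

```text
t 8.1 pos [575.9 328.9 160.9] F [0.6 1.2 0.1] M [-0.14 -0.39  0.02] op 85.0 ff 0.0
t 9.0 pos [548.6 337.2 108.4] F [-0.2  0.3  0.4] M [-0.13 -0.46 -0.06] op 85.8 ff 0.0
t 9.8 pos [536.8 340.7  85.9] F [ 0.9 -0.4  0.6] M [-0.15 -0.47 -0.04] op 85.6 ff 0.0
t 10.4 pos [537.1 340.6  85.8] F [ 2.4 -0.7 -0.1] M [-0.14 -0.7  -0.07] op 15.2 ff 59.1
t 10.8 pos [537.5 340.4  87.2] F [ 0.7  0.7 -2.9] M [-0.24 -0.76  0.01] op 14.8 ff 58.5
t 11.5 pos [550.5 336.5 111.8] F [-1.3  0.5 -3.6] M [-0.27 -0.8   0.  ] op 15.2 ff 58.5
t 12.2 pos [550.5 336.5 171.4] F [-0.   0.4 -3.5] M [-0.2  -0.86  0.05] op 15.0 ff 58.6
```

View pics/s1.png

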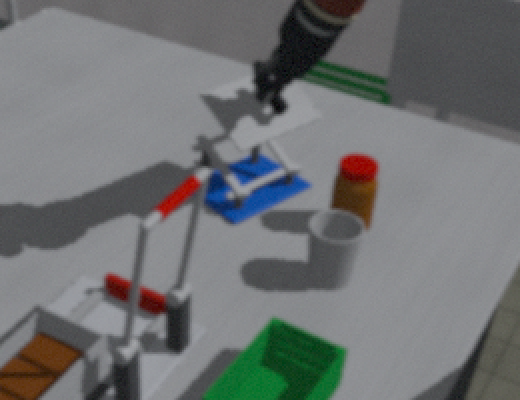

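The lid is held clear of the rack. I'll carry it inside the bail's radius to above the tin, then measure it in the hand.

```bash
python3 - <<'E'
from lidfit import *
a=np.radians(2.4); sy=np.array([-np.sin(a),np.cos(a),0]); sx=np.array([np.cos(a),np.sin(a),0])
T=np.array([566.4,-208.3,0])
Rd=R([0,0,-1],sy)
ctrl.move_l([460,150,240],Rd,vel=200); print(st())
ctrl.move_l([460,-120,220],vel=250)
ctrl.move_l(T+[0,0,175],vel=150); ctrl.hold(.3); print(st(), ctrl.get_state()["tool_rot"].round(3).tolist())
tp=ctrl.get_state()["tool_pos"]
for nme in("wrist","scene","side"):
    s=ctrl.snapshot(nme); W=(fish if nme=="wrist" else cloud)(s); im=s["image"]; np.savez("h_"+nme+".npz",W=W,im=im); cv2.imwrite(f"pics/h_{nme}.png",im)
    print(nme)
    try: C,n,lx=lidfit(W,im,tp-[0,0,12],115)
    except Exception as e: print(e); continue
    hsv=cv2.cvtColor(im,cv2.COLOR_BGR2HSV)
    # rim
    q=(W-T)[...,:2]; u=q@sx[:2]; v=q@sy[:2]; m=(abs(u)<60)&(abs(v)<90)&(abs(W[...,2]-89)<4)&(hsv[...,1]<60)
    if m.sum()>20: print(" rim u",np.percentile(u[m],[1,99]).round(1),"v",np.percentile(v[m],[1,99]).round(1),m.sum())
    m=(abs(u)<75)&(abs(v)<105)&(abs(W[...,2]-tp[2]+11)<4)&(hsv[...,1]<60)
    if m.sum()>20: print(" lid u",np.percentile(u[m],[.5,99.5]).round(1),"v",np.percentile(v[m],[.5,99.5]).round(1),m.sum())
E
```

```text
t 13.8 pos [460.  150.2 239.5] F [ 0.2  0.1 -3.5] M [-0.    0.02 -0.01] op 14.9 ff 58.5
t 16.5 pos [ 566.4 -208.2  175.4] F [-0.3 -0.7 -3.1] M [-0.02  0.03 -0.01] op 14.9 ff 58.5 [[-0.999, -0.042, 0.0], [-0.042, 0.999, -0.0], [-0.0, -0.0, -1.0]]
wrist
lid n [-0.001  0.001  1.   ] rect [ 91.3 168.9] C(top) [ 560.1 -208.6  163.9] lx [0.999 0.042 0.001] 36305
 handle top: x [-26.4  39.9] y [-18.9  19.3] 5267
 rim u [-49.9 -43.2] v [-78.9  79.3] 1114
 lid u [-51.5  34.4] v [-82.8  82.8] 36497
scene
lid n [-0.002  0.     1.   ] rect [109.7 170.4] C(top) [ 570.  -207.6  164. ] lx [0.999 0.037 0.002] 2323
 handle top: x [-7.4 35.1] y [-21.8   8.9] 142
 rim u [-47.9  52.8] v [-79.5  80.4] 371
 lid u [-49.7  58. ] v [-83.4  83.8] 2510
side
lid n [-0.001  0.001  1.   ] rect [106.8 106.3] C(top) [ 568.8 -239.2  161.6] lx [ 0.042 -0.999  0.001] 1447
 handle top: x [-40.4  -9.4] y [-35.8  27.3] 186
 rim u [-52.1  48. ] v [-79.9  80.4] 359
 lid u [-53.5  53.4] v [-83.6  83.2] 2633
```

View pics/h_wrist.png

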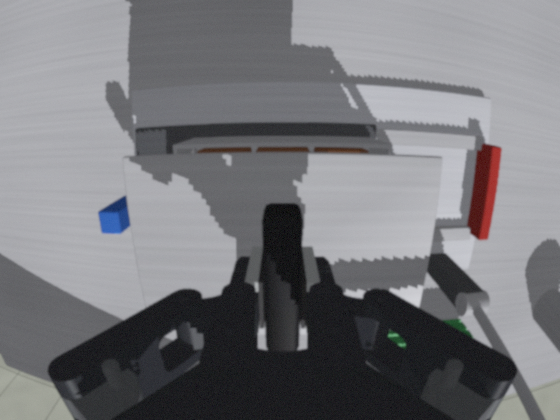

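View pics/h_side.png

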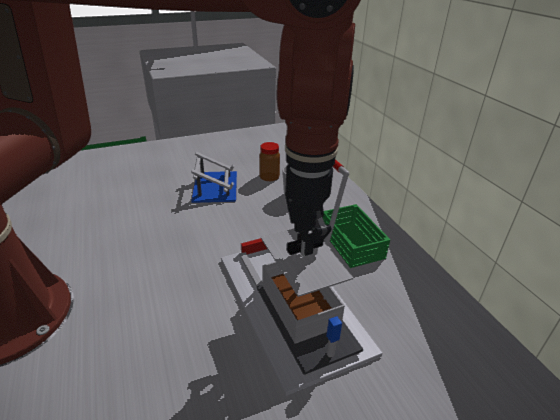

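The lid hovers level over the tin. All three cameras agree that it sits about 1.9 mm too far in +x and 0.3 mm short in y. I'll correct that and lower with force checks.

```bash
python3 - <<'E'
from h import *
a=np.radians(2.4); sy=np.array([-np.sin(a),np.cos(a),0]); sx=np.array([np.cos(a),np.sin(a),0])
T=np.array([566.4,-208.3,0])-1.9*sx+.3*sy
ctrl.move_l(T+[0,0,122],vel=60); ctrl.hold(.2); print(st()); f0=ctrl.get_state()["wrist_force"]
for z in (117,113,110,108,107,106,105.5,105,104.5,104):
    ctrl.move_l(T+[0,0,z],vel=15); F=ctrl.get_state()["wrist_force"]-f0; print(z,ctrl.get_state()["tool_pos"][2].round(1),F.round(1))
    if F[2]>6 or np.hypot(*F[:2])>8: break
print(st())
E
```

```text
t 17.9 pos [ 564.7 -208.2  122.4] F [ 0.1  0.3 -2.8] M [ 0.02 -0.03  0.02] op 14.8 ff 58.5
117 116.8 [-0.3 -0.1 -0.7]
113 112.8 [-0.3 -0.7 -1.2]
110 109.8 [ 0.   0.2 -0.5]
108 107.9 [-0.  -1.   0.4]
107 106.9 [-0.2 -0.  -0.9]
106 106.4 [-0.8 -1.4  3. ]
105.5 106.4 [-2.5  0.3  8.1]
t 20.2 pos [ 564.7 -208.2  106.4] F [-2.4  0.6  5.3] M [ 0.22  0.53 -0.06] op 14.8 ff 59.7
```

```bash
python3 - <<'E'
from lidfit import *
a=np.radians(2.4); sy=np.array([-np.sin(a),np.cos(a),0]); sx=np.array([np.cos(a),np.sin(a),0])
T=np.array([566.4,-208.3,0])
ctrl.open(); print(st())
p=ctrl.get_state()["tool_pos"]; ctrl.move_l(p+[0,0,120],vel=150); print(st())
for nme in("wrist","scene","side"):
    s=ctrl.snapshot(nme); W=(fish if nme=="wrist" else cloud)(s); im=s["image"]; np.savez("p_"+nme+".npz",W=W,im=im); cv2.imwrite(f"pics/p_{nme}.png",im); print(nme)
    lidfit(W,im,T+[0,0,94],115)
    if nme=="wrist":
        hsv=cv2.cvtColor(im,cv2.COLOR_BGR2HSV).astype(int); m=(abs(hsv[...,0]-112)<14)&(hsv[...,1]>130)&(W[...,2]>114)&(np.linalg.norm(W[...,:2]-[571,-332],axis=-1)<30)
        if m.sum()>10: print("grip",m.sum(),np.round(cv2.minAreaRect(W[m][:,:2].astype(np.float32))[0],1))
E
```

```text
t 20.8 pos [ 564.5 -208.1  105.5] F [ 0.4 -0.7  0.1] M [0.   0.05 0.02] op 85.2 ff 0.0
t 21.8 pos [ 564.1 -207.9  224.4] F [0.6 0.1 0.3] M [-0.03 -0.03  0.02] op 85.4 ff 0.0
wrist
lid n [-0.001  0.001  1.   ] rect [108.1 168.5] C(top) [ 566.7 -208.5   94.9] lx [0.999 0.041 0.001] 19825
 handle top: x [-34.5  31.7] y [-7.   7.3] 1545
grip 385 [ 571.6 -331.9]
scene
lid n [-0.003  0.001  1.   ] rect [109.9 169.1] C(top) [ 568.5 -207.9   95.2] lx [0.999 0.044 0.003] 2300
 handle top: x [-29.7  35. ] y [-8.5  5.3] 169
side
lid n [ 0.002 -0.001  1.   ] rect [108.1 103.3] C(top) [ 566.5 -240.7   93. ] lx [ 0.049 -0.999 -0.002] 1583
 handle top: x [-39.2 -24. ] y [-34.7  33.8] 263
```

View pics/p_wrist.png

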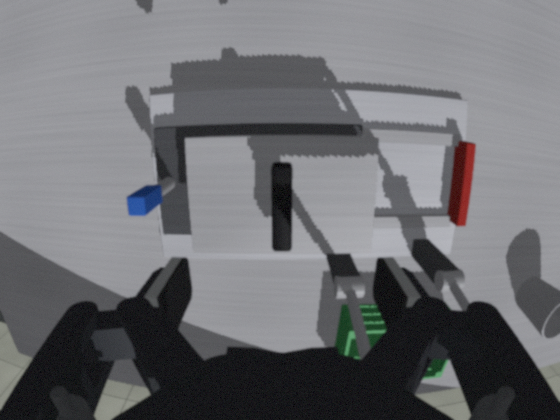

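The lid is level with its top at about 94.5 mm, so it is home. Next I'll grip the blue handle and slide the carriage.

```bash
python3 - <<'E'
from h import *
a=np.radians(2.4); sy=np.array([-np.sin(a),np.cos(a),0]); sx=np.array([np.cos(a),np.sin(a),0])
G=np.array([571.3,-332.1,0]); Rx=R([0,0,-1],sx)
ctrl.move_l(G+[0,0,190],Rx,vel=150); ctrl.move_l(G+[0,0,88],vel=90); print(st())
ctrl.close_gripper(40); print(st())
p=ctrl.get_state()["tool_pos"]; z=p[2]
def at(d): return G+d*sy+[0,0,88]
ctrl.move_l(at(112),vel=60); print(st())
for d in np.arange(114,128,1.5):
    ctrl.move_l(at(d),vel=20); s=ctrl.get_state(); F=s["wrist_force"]@sy; print(d,((s["tool_pos"]-G)@sy).round(1),F.round(1))
    if F<-14: break
ctrl.hold(.2); print(st())
ctrl.open(); p=ctrl.get_state()["tool_pos"]; ctrl.move_l(p+[0,0,110],vel=150)
ctrl.move_l([500,-170,370],vel=200)
s=ctrl.snapshot("wrist"); W=fish(s); im=s["image"]; cv2.imwrite("pics/c_wrist.png",im); np.savez("c_wrist.npz",W=W,im=im)
for n in("scene","side"):
    q=ctrl.snapshot(n); np.savez("c_"+n+".npz",W=cloud(q),im=q["image"]); cv2.imwrite(f"pics/c_{n}.png",q["image"])
from lidfit import lidfit
C,_,_=lidfit(W,im,G+125*sy+120*sy+[0,0,94],115); print("lid offset along sy",((C-[566.7,-208.5,0])@sy).round(1))
for n in("wrist","scene","side"):
    d=np.load("c_"+n+".npz"); W,im=d["W"],d["im"]; h=cv2.cvtColor(im,cv2.COLOR_BGR2HSV).astype(int)
    m=((h[...,0]<8)|(h[...,0]>172))&(h[...,1]>150)&(h[...,2]>50)&(W[...,2]>240)&(W[...,2]<300)&(np.linalg.norm(W[...,:2]-[675,-86],axis=-1)<60)
    if m.sum(): print(n,"bar",m.sum(),"lo",W[m].min(0).round(1),"hi",W[m].max(0).round(1),"med",np.median(W[m],0).round(1))
print(st())
E
```

```text
t 24.9 pos [ 571.7 -332.4   88.9] F [-0.8  0.1  0.1] M [ 0.01  0.01 -0.03] op 85.3 ff 0.0
t 25.6 pos [ 571.6 -332.2   88.2] F [2.  0.5 0.3] M [-0.01 -0.35  0.05] op 17.3 ff 40.9
t 27.6 pos [ 566.6 -220.2   88.1] F [ 1.1 -0.5  5.5] M [-0.01 -0.29  0.02] op 17.1 ff 41.5
114.0 114.0 -0.9
115.5 115.6 -0.6
117.0 117.1 -0.9
118.5 118.7 -0.6
120.0 118.9 -8.3
121.5 118.9 -14.7
t 29.3 pos [ 566.3 -213.3   88.2] F [  2.  -14.7  -0.1] M [-2.52 -0.33  0.16] op 17.6 ff 40.9
lid n [0.001 0.001 1.   ] rect [107.8 168.4] C(top) [562.1 -90.1  94.9] lx [ 0.999  0.04  -0.001] 9390
 handle top: x [-34.9  31.4] y [-7.3  7.7] 670
lid offset along sy 118.5
wrist bar 1280 lo [ 668.5 -118.2  276.7] hi [685.  -49.9 289.6] med [674.3 -83.8 286.3]
scene bar 153 lo [ 675.3 -117.   278.7] hi [689.  -52.1 289.4] med [683.6 -83.9 286.6]
side bar 149 lo [ 667.1 -119.1  276.8] hi [682.  -51.1 287.2] med [672.5 -86.5 284. ]
t 32.1 pos [ 499.9 -170.   368.6] F [0.  0.4 0.7] M [-0.    0.03 -0.01] op 85.3 ff 0.0
```

View pics/c_wrist.png

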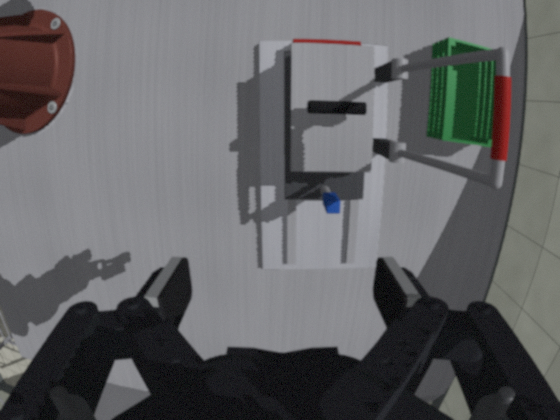

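The lid is home and the carriage is against the red stop, showing as a line above the lid at (327,42). The bail bar is at (502,118). From the cameras the bar centre is about (677.5, -84.5, 280), so phi is about 1.73. Next: grip the bar and follow its arc to 0.5 rad, then push it down with shut fingers.

```bash
python3 - <<'E'
from h import *
a=np.radians(2.4); sy=np.array([-np.sin(a),np.cos(a),0]); sx=np.array([np.cos(a),np.sin(a),0]); Z=np.array([0,0,1.])
Hg=np.array([561.6,-89.6,100])+87*sx+1.5*sy; Rx=R([0,0,-1],sx)
bar=lambda p:Hg+182*(-np.cos(p)*sx+np.sin(p)*Z)
B=bar(1.73); print(B.round(1))
ctrl.move_l(B+[-60,0,100],Rx,vel=220); ctrl.move_l(B+[0,0,50],vel=150); ctrl.move_l(B-17*Z,vel=80); print(st())
ctrl.close_gripper(25); print(st())
for p in np.arange(1.6,.49,-.157):
    ctrl.move_l(bar(p)-17*Z,vel=110); s=ctrl.get_state(); print(round(p,2),s["wrist_force"].round(1),round(s["opening"],1))
    if np.linalg.norm(s["wrist_force"])>30: break
print(st())
q=ctrl.snapshot("side"); cv2.imwrite("pics/b_side.png",q["image"])
E
```

```text
[677.3 -83.2 279.7]
t 34.5 pos [677.5 -83.3 263.6] F [-0.5 -0.6 -1. ] M [ 0.03 -0.01  0.01] op 85.5 ff 0.0
t 35.2 pos [677.4 -83.3 262.8] F [-0.2 -0.4  0.2] M [ 0.04 -0.02  0.09] op 13.9 ff 24.4
1.6 [-1.3 -0.8  4.9] 14.0
1.44 [-1.8  0.6  5.8] 13.7
1.29 [-2.9 -0.9  4.8] 14.1
1.13 [-3.3 -2.4  1.3] 14.1
0.97 [-1.2 -2.9 -1.5] 14.0
0.82 [ 0.4 -2.6 -3.8] 14.2
0.66 [ 1.  -2.1 -3.4] 14.1
0.5 [ 1.5 -2.7 -4.1] 13.9
t 38.4 pos [489.2 -91.1 170.6] F [ 1.5 -2.7 -4.1] M [-0.51 -0.36 -0.06] op 13.9 ff 26.4
```

View pics/b_side.png

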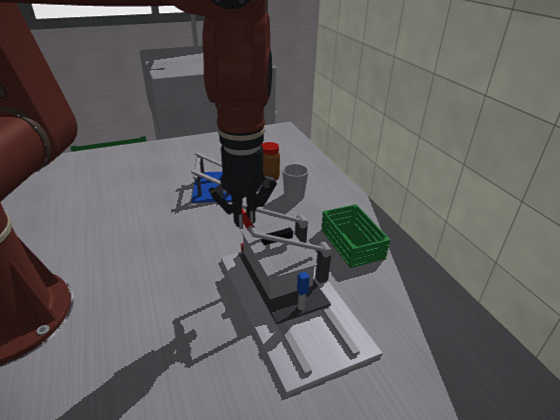

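The bail is halfway down, with the red bar in the fingers at (246,217). I'll release it, close the fingers and press it down.

```bash
python3 - <<'E'
from h import *
a=np.radians(2.4); sy=np.array([-np.sin(a),np.cos(a),0]); sx=np.array([np.cos(a),np.sin(a),0]); Z=np.array([0,0,1.])
Hg=np.array([561.6,-89.6,100])+87*sx+1.5*sy
bar=lambda p:Hg+182*(-np.cos(p)*sx+np.sin(p)*Z)
ctrl.open(); ctrl.move_l(bar(.5)+40*Z,vel=150); ctrl.close_gripper(25); print(st())
ctrl.move_l(bar(.5)+14*Z,vel=80)
for p in list(np.arange(.45,.09,-.07))+list(np.arange(.08,-.09,-.015)):
    ctrl.move_l(bar(p)+7.5*Z,vel=50 if p>.09 else 20); s=ctrl.get_state(); F=s["wrist_force"]; print(round(p,3),(s["tool_pos"]-bar(p)).round(1)[2],F.round(1))
    if F[2]>12: break
ctrl.hold(.2); print(st())
ctrl.move_l(s["tool_pos"]+[0,0,120],vel=150); ctrl.move_l([430,-90,330],vel=200)
from lidfit import lidfit
for n in("scene","side","wrist"):
    q=ctrl.snapshot(n); W=(fish if n=="wrist" else cloud)(q); im=q["image"]; cv2.imwrite(f"pics/e_{n}.png",im); h=cv2.cvtColor(im,cv2.COLOR_BGR2HSV).astype(int)
    m=((h[...,0]<8)|(h[...,0]>172))&(h[...,1]>150)&(h[...,2]>50)&(W[...,2]>75)&(W[...,2]<200)&(np.linalg.norm(W[...,:2]-[467,-90],axis=-1)<60)
    if m.sum(): print(n,"bar",m.sum(),"top z",np.percentile(W[m][:,2],97).round(1),"med",np.median(W[m],0).round(1))
    lidfit(W,im,np.array([561.6,-89.6,94]),115)
print(st())
E
```

```text
t 40.4 pos [488.9 -91.2 227.3] F [-0.4 -0.5 -0.7] M [ 0.01 -0.01 -0.03] op 0.2 ff 0.0
0.45 7.2 [-1.1 -0.4 -0.5]
0.38 7.2 [-0.3 -0.7  0.5]
0.31 7.1 [-0.3  0.4  0.7]
0.24 7.1 [-1.   0.1  0.5]
0.17 7.1 [ 0.2 -0.1  0.7]
0.1 7.1 [0.  0.2 0.2]
0.08 7.4 [ 0.2 -0.7  0. ]
0.065 7.4 [-0.1  0.7  1.2]
0.05 7.3 [-0.2  0.3  0.2]
0.035 7.3 [-0.2 -0.6 -0.4]
0.02 7.3 [-0.8 -0.  -0.3]
0.005 7.3 [0.6 0.9 0.2]
-0.01 7.7 [ 0.6 -0.1  3.2]
-0.025 9.9 [-8.7  3.  22.4]
t 45.9 pos [467.  -92.3 105.4] F [-9.   3.3 23.3] M [ 0.63  1.92 -0.03] op 0.2 ff 11.2
scene bar 98 top z 107.9 med [472.  -95.1 105.1]
lid n [ 0.004 -0.     1.   ] rect [109.3  97.7] C(top) [563.5 -84.1  95.1] lx [ 0.049 -0.999 -0.   ] 804
 handle top: x [ 1.8 14.2] y [-31.   34.3] 134
side bar 137 top z 106.5 med [463.7 -97.  104.2]
lid n [-0.001  0.006  1.   ] rect [126.7  60.5] C(top) [ 571.8 -114.9   93. ] lx [ 0.491 -0.871  0.006] 434
 handle top: x [-47.2  -7.1] y [-30.   31.1] 212
wrist bar 609 top z 107.9 med [466.3 -93.  106.1]
lid n [-0.     0.001  1.   ] rect [109.1 102.2] C(top) [561.7 -90.8  95. ] lx [ 0.044 -0.999  0.001] 5475
 handle top: x [-9.4  5.4] y [-35.1  31.3] 775
t 47.8 pos [429.8 -89.8 328.3] F [-0.3 -0.2 -0.6] M [ 0.06 -0.05 -0.03] op -0.1 ff 0.0
```

View pics/e_side.png

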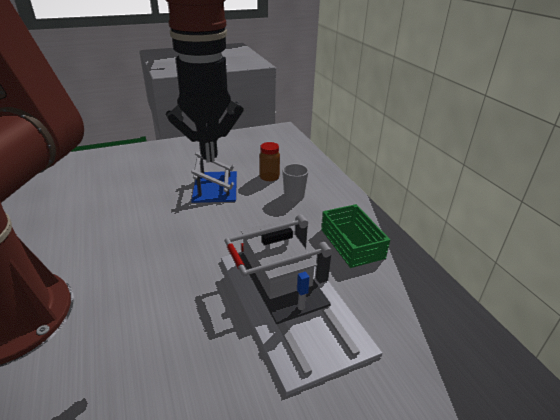

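The bail lies closed over the level lid, bar at (235,254). I'll check that the carriage hasn't moved, then hand in.

```bash
python3 - <<'E'
from h import *
def g(W,im):
    h=cv2.cvtColor(im,cv2.COLOR_BGR2HSV).astype(int)
    m=(abs(h[...,0]-112)<14)&(h[...,1]>130)&(W[...,2]>80)&(W[...,2]<130)&(np.linalg.norm(W[...,:2]-[566,-213],axis=-1)<30)
    return m.sum(),np.median(W[m],0).round(1),W[m].min(0).round(1),W[m].max(0).round(1)
d={}
for n in("scene","side"):
    c=np.load(f"c_{n}.npz"); print(n,"before",*g(c["W"],c["im"])); q=ctrl.snapshot(n); r=g(cloud(q),q["image"]); print(" now",*r); d[n]=r[1][1]-g(c["W"],c["im"])[1][1]
print(d,st())
if max(map(abs,d.values()))<.8: print(ctrl.job_done())
E
```

```text
scene before 191 [ 574.6 -218.6  107. ] [ 560.2 -223.4   80.5] [ 579.3 -205.2  123.4]
 now 195 [ 574.  -218.3  107. ] [ 559.6 -223.1   80.2] [ 578.6 -204.5  123.6]
side before 218 [ 562.2 -221.   106. ] [ 555.3 -223.9   80.6] [ 573.8 -205.3  120.6]
 now 218 [ 562.  -221.1  106.3] [ 555.3 -225.3   80.3] [ 574.  -205.3  120.7]
{'scene': np.float64(0.29999999999998295), 'side': np.float64(-0.09999999999999432)} t 47.9 pos [429.8 -89.8 328.8] F [0.2 0.3 0.7] M [-0.   -0.    0.02] op -0.1 ff 0.0
the job is handed in; nothing more can be done
None
```

I handed the job in at about 48 s: the lid measured level and home on the tin, the carriage was against the red stop, and the bail was down on the lid; the jar, cup and basket were not touched.

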